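Set a friction block on the ramp against the flip stop, then clear the stop

TASK

Get the ramp ready for a friction test: lay the wooden block flat on the sloped plank, lengthwise, in the middle of its width, eye hook uphill and plain end squarely touching the lowered flip stop, and only let go of it once it lies flat. Then flip the stop up to about upright, out of the way, by its paddle, leaving the block lying where the stop set it. Do not disturb the multimeter, the beaker or the dropper bottle.

Things in the scene. Friction and masses are not known exactly. Their poses are not given: they have to be found in the camera images.
- block: loose friction block, pale wood, black rubber sole: 120 long (its x), 50 wide (y), 45 high (z), 0.17 to 0.35 kg; a small steel eye hook stands out 22 mm from its +x end, the -x end is plain. Origin: centre of the underside. Starts on the worktop, sole down, hook away from the robot (within 35 degrees). It does not slide down the plank by itself
- block_eye (a point): centre of the steel eye hook, on the block's axis 74 mm from its origin along +x and 24 mm above the underside
- deck: sloped wooden plank of a fixed ramp, 100 wide, 360 long, rising at 26 degrees away from the robot. Origin on its upper surface, mid-width, at the uphill face of the lowered stop; x up the slope, y left across it, z out of the surface. Plank from x = -120 to 240 mm, a 40 mm pulley at the top end. Against the stop the block's origin is at x = 60, y = 0, z = 0 mm
- stop (a joint): flip stop's hinge: 0 = leaf lowered across the plank (its start), grows as the leaf swings up, 1.57 = leaf upright, 2.0 at most. It stays where it is left; about 1 to 2 N at the paddle swing it. Pushing the paddle to the left (deck's +y, outward off the plank) swings the leaf up by the same angle as the paddle
- stop_hinge (a point): on the hinge pin, which runs along the plank's x at y = 64, z = 10 mm in deck's frame, on the plank's left edge; this point is at x = 0. The lowered aluminium leaf, 14 mm wide (x = -14 to 0), reaches from the pin to y = -20 and z = 4 to 16 mm
- paddle_top (a point): middle of the upper edge of the aluminium paddle, which stands up from the hinge pin square to the plank while the stop is down: 62 mm long from the pin, 5 thick (10 at this edge), 24 wide along the plank's x. Then this point is at x = -75, y = 64, z = 72 mm in deck's frame; it moves with the stop
- multimeter: bystander: yellow multimeter lying face up, 145 x 76 x 43 mm, origin under its centre
- beaker: bystander: clear beaker, 60 mm across, 79 high, origin under its centre
- dropper: bystander: dropper bottle with a pointed green cap, 53 mm across, 151 high, origin under its centre

How it is judged:
By the outcome, as a careful person would: the job done as asked, in the order asked, and still so for the second after the job is handed in, with the robot touching nothing.
It also fails if it takes over 51 s, if anything falls off the work surface, if the arm or the gripper's body presses on something with over 40 N, if the wrist force passes 120 N, or if a joint passes its speed limit or range.

ROBOT

A 6-joint arm with a two-finger parallel gripper is mounted at the origin on a cart in front of the work surface, level with it; the furniture and walls round the work are solid. World frame = base frame: x ahead of the robot, y to its left, z up, the work surface at z = 0. Lengths are in m, angles in rad, forces in N, time in s.
With the tool pointing down it reaches from about 0.325 to 0.9 m from the base axis. Payload 6.1 kg.
Tool frame: the origin (TCP) lies on the centre line of the jaws, within the pads' length; the fingertips stand 17 mm ahead of it and the grasp point (between the pads) lies 2 mm behind it; z points along the fingers, y is the line along which they close (so a half turn about z gives the same grasp; the last joint's range is limited). The gripper opens to 87 mm and grips with 3 to 60 N. Pads are 19 mm wide; open, the fingers measure 117 mm over their backs; the gripper's body (75 mm by 190 mm) begins 51 mm behind the grasp point.
Start: joints at [1.123, 0.22, 1.526, -0, 1.395, -0.126], TCP at [0.198, 0.593, 0.24] pointing down, gripper open.
Joint ranges: [-2.98, 2.98], [-0.91, 2.08], [0.09, 2.57], [-1.24, 4.39], [0.2, 2.65], [-2.68, 2.68]. Speed limits (rad/s): [2.57, 2.57, 3.01, 3.14, 3.14, 3.14].

INTERFACE

Orientations are given as a rotation vector (axis times angle).
In Python, from bench import manip, gripper_to, viewer, spotter gives the robot as it stands. Calls block until the motion is done:
- manip.move_ptp(position, orientation): joint-space move of the TCP to a pose.
- manip.move_straight(position, rot=None, rate=0.15): straight line of the TCP; rot=None keeps the orientation; rate is the mean speed in m/s.
- manip.move_joints(angles): joint-space move.
- gripper_to(opening): finger opening in m; the grip force is fixed at half the most; returns when the fingers have stopped.
- manip.pause(seconds).
- manip.inverse_kinematics(position, orientation): joint angles nearest the present ones, or None.
- manip.read_state(): the state.
- viewer.read_camera(name): name is "side" or "top"; returns the picture (420x560x3 uint8, red, green, blue); there is no depth.
- viewer.get_calibration(name): a dict with "K" (3x3 intrinsics, pixels), "xyz" and "attitude" of the camera in the world. Camera axes: x right, y up, looking along -z (the intrinsics and any distortion apply to the point x, -y, -z); pixel columns grow to the right and rows downward; lengths in m; the calibration is good to about 2 mm. A picture is of the moment at which its call begins. get_calibration takes no time and is no camera call.
A pose or a line that the arm cannot do raises manip.PlanningError and nothing moves.
- manip.job_done(): hands the job in; it is judged then, once.
Trained networks look in the newest picture that a camera, given by its name, has taken for a name from the list of things; names that differ only in an ending like _2 or _b are one class to them, and where a whole thing is asked for, a point or a joint stands for the part that bears it (a point fixed in the world has none). Each returns a list of dicts, best first, with "conf" (0 to 1); they miss things now and then, are a little off and sometimes report something else, mostly with a low value. They report only what shows in the picture. A call takes as long as a camera call.
- spotter.boxes_of(query, camera): "extent" ([left, top, right, bottom] in pixels, round what is visible of it).
- spotter.pinpoint(query, camera): "xy" ([column, row] in pixels: a listed point, or the origin of a listed thing).
The state is a dict: "time_s": time; "joint_positions": joint angles; "joint_vel": joint speeds; "joint_torque": joint torques, N m; "tcp_pos": TCP position; "tcp_rot": TCP orientation; "ft_force": force on the tool from outside, world axes, zero at the start; "wrist_torque": the same for the moment, N m; "finger_gap": finger opening in m; "grasp_force": force on a finger pad.
Only numpy, scipy, OpenCV 4.12 (cv2) and the standard library are available. Lean on these libraries where they do the work, as an engineer would, in place of code of your own. Each camera call takes 0.05 s, during which the arm holds its last target. There are 200 camera calls.

## Working session

There is one attempt and no reset: what is moved stays moved. The work goes in short steps, each a Python script; the robot and the scene stay as the last script left them, time stands still between calls to the robot, and variables do not carry over. Pictures are saved under pics/ and viewed, at most 10 in all, crops included, and the job is handed in when it is done.

```bash
ls; mkdir -p pics; cat > h.py <<'E'
import numpy as np, cv2
from scipy.spatial.transform import Rotation as R
from scipy.optimize import least_squares
from bench import manip, gripper_to, viewer, spotter
C={n:viewer.get_calibration(n) for n in("side","top")}
def rot(c):
    a=np.array(c["attitude"],float)
    return a if a.shape==(3,3) else R.from_rotvec(a).as_matrix()
def proj(P,n):
    c=C[n]; p=(np.atleast_2d(P)-np.array(c["xyz"]))@rot(c)
    p=p*[1,-1,-1]; q=p@np.array(c["K"]).T
    return q[:,:2]/q[:,2:]
def ray(uv,n):
    c=C[n]; d=np.linalg.inv(c["K"])@[uv[0],uv[1],1]; d=rot(c)@(d*[1,-1,-1])
    return np.array(c["xyz"]),d/np.linalg.norm(d)
def onz(uv,n,z):
    o,d=ray(uv,n); return o+d*(z-o[2])/d[2]
def tri(a,b):
    (o1,d1),(o2,d2)=ray(a,"side"),ray(b,"top")
    s=np.linalg.lstsq(np.c_[d1,-d2],o2-o1,rcond=None)[0]
    p,q=o1+s[0]*d1,o2+s[1]*d2
    return (p+q)/2,np.linalg.norm(p-q)
E
python3 - <<'E'
from h import *
print(C)
for n in C:
    im=viewer.read_camera(n); cv2.imwrite(f"pics/{n}0.png",im[:,:,::-1])
    for q in "block block_eye deck stop_hinge paddle_top multimeter beaker dropper".split():
        print(n,q,[(np.round(d["xy"],1).tolist(),round(d["conf"],2)) for d in spotter.pinpoint(q,n)[:2]])
print(manip.read_state())
E
```

```text
bench.py
pics
{'side': {'K': array([[534.95611056,   0.        , 286.8166308 ],
       [  0.        , 534.95611056, 212.98226819],
       [  0.        ,   0.        ,   1.        ]]), 'xyz': array([ 0.1512693 , -0.92056505,  0.56536436]), 'attitude': array([ 1.14051058, -0.23997378, -0.39863537])}, 'top': {'K': array([[534.18841765,   0.        , 272.23805225],
       [  0.        , 534.18841765, 211.5372819 ],
       [  0.        ,   0.        ,   1.        ]]), 'xyz': array([0.36735538, 0.03587937, 1.41497005]), 'attitude': array([ 0.14076726, -0.14808047, -1.54159444])}}
side block [([268.3, 330.9], 0.83)]
side block_eye [([310.6, 320.4], 0.85)]
side deck [([244.5, 214.6], 0.8), ([237.1, 200.3], 0.28)]
side stop_hinge [([233.1, 199.7], 0.65)]
side paddle_top [([192.5, 204.9], 0.76)]
side multimeter [([271.5, 204.5], 0.55)]
side beaker [([348.3, 292.5], 0.87), ([235.1, 201.2], 0.32)]
side dropper [([388.2, 266.2], 0.63)]
top block [([363.1, 287.5], 0.58)]
top block_eye [([369.1, 255.5], 0.56)]
top deck [([242.9, 248.7], 0.86)]
top stop_hinge [([216.5, 246.0], 0.96)]
top paddle_top 
[... 156 characters left out ...]
nt_positions': array([ 1.12291901e+00,  2.20377498e-01,  1.52648777e+00, -1.02086305e-06,
        1.39471753e+00, -1.26086549e-01]), 'joint_vel': array([-1.50546811e-04, -1.32280197e-03,  1.13523371e-03,  9.25960876e-04,
       -2.42313622e-05,  6.31051650e-04]), 'joint_torque': array([-6.41526203e-04, -4.94553745e+01, -3.87713456e+01,  6.99002249e-02,
        4.66110301e-02, -1.17152641e-05]), 'tcp_pos': array([0.19765967, 0.59291526, 0.23955807]), 'tcp_rot': array([5.03288837e-01, 3.10101293e+00, 1.43909602e-05]), 'ft_force': array([ 0.47116429, -0.57863467,  0.02724278]), 'wrist_torque': array([ 0.01448696, -0.01214953,  0.0265293 ]), 'grasp_force': 0.0, 'finger_gap': 0.08740821595709264}
```

View pics/side0.png

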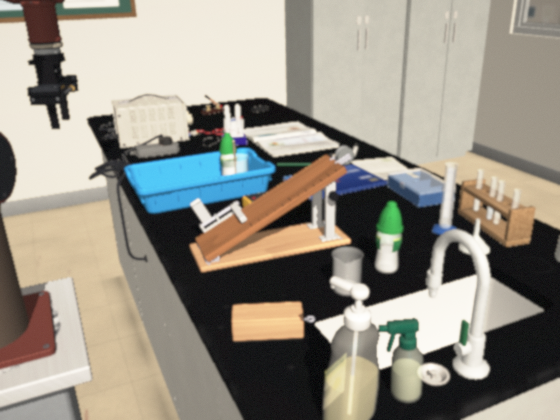

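View pics/top0.png

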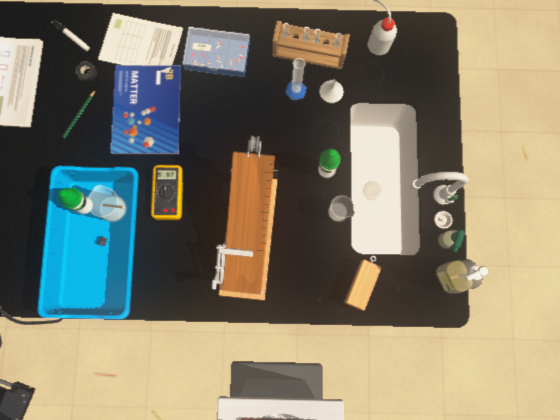

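```bash
python3 - <<'E'
from h import *
S=dict(block=([268.3,330.9],[363.1,287.5]),eye=([310.6,320.4],[369.1,255.5]),deck=([244.5,214.6],[242.9,248.7]),hinge=([233.1,199.7],[216.5,246.0]),paddle=([192.5,204.9],[213.0,283.6]),mm=([271.5,204.5],[167,192.6]),beaker=([348.3,292.5],[335.8,216]),drop=([388.2,266.2],[325.5,169.9]))
for k,(a,b) in S.items():
    p,e=tri(a,b); print(k,p.round(4),e.round(4),onz(a,"side",0).round(3),onz(b,"top",0).round(3))
# deck pose fit (yaw, origin) with known 26deg slope
t=np.radians(26)
def Rd(y): return (R.from_euler("z",y)*R.from_euler("y",-t)).as_matrix()
L={"deck":[0,0,0],"hinge":[0,.064,.010],"paddle":[-.075,.064,.072]}
def f(v):
    r=[]
    for k,l in L.items():
        P=Rd(v[3])@np.array(l)+v[:3]
        r+=list(proj(P,"side")[0]-S[k][0])+list(proj(P,"top")[0]-S[k][1])
    return np.array(r)
s=least_squares(f,[.4,.1,.1,0],loss="soft_l1"); print(s.x, f(s.x).round(1))
E
```

```text
block [ 0.4368 -0.2108  0.0071] 0.0055 [ 0.443 -0.202  0.   ] [ 0.435 -0.211  0.   ]
eye [ 0.5164 -0.2247  0.0135] 0.0028 [ 0.524 -0.207  0.   ] [ 0.519 -0.228  0.   ]
deck [0.5199 0.1034 0.0865] 0.0015 [0.587 0.288 0.   ] [0.529 0.108 0.   ]
hinge [0.5208 0.1691 0.0985] 0.0044 [0.596 0.399 0.   ] [0.535 0.178 0.   ]
paddle [0.4271 0.1735 0.1021] 0.0065 [0.484 0.415 0.   ] [0.435 0.183 0.   ]
mm [ 6.772e-01  3.185e-01 -2.000e-04] 0.0012 [0.678 0.318 0.   ] [0.677 0.319 0.   ]
beaker [ 0.6327 -0.1436 -0.0099] 0.0158 [ 0.633 -0.158  0.   ] [ 0.624 -0.139  0.   ]
drop [ 0.7537 -0.112   0.0038] 0.008 [ 0.762 -0.107  0.   ] [ 0.751 -0.111  0.   ]
[ 0.52160418  0.10418745  0.08577709 -0.03737112] [ 0.3  0.1 -0.2 -0.9  0.7  1.6  0.2  1.5  0.2 -6.2 -0.4  1.8]
```

The side view shows the ramp with its stop lowered (hinge about 233,200) and the block at about (268,321). In the top view the block is at (363,285) with its eye at (373,259), and the plank spans columns 219–274. Next I'll refine both poses from silhouettes and check the overlay.

```bash
cat >> h.py <<'E'
def Rd(y): return (R.from_euler("z",y)*R.from_euler("y",-np.radians(26))).as_matrix()
def box(x0,x1,y0,y1,z0,z1): return np.array([[x,y,z] for x in(x0,x1) for y in(y0,y1) for z in(z0,z1)])
BLK=box(-.06,.06,-.025,.025,0,.045)
def hullmask(P,n):
    h=cv2.convexHull((proj(P,n)*16).astype(np.float32)).astype(np.int32)
    m=np.zeros((420,560),np.uint8); cv2.fillConvexPoly(m,h,255,cv2.LINE_AA,4); return m/255.
E
python3 - <<'E'
from h import *
from scipy.optimize import minimize
im={n:cv2.imread(f"pics/{n}0.png") for n in C}
M={}
for n,(l,t,r,b) in dict(side=(222,290,306,352),top=(335,252,390,318)).items():
    hsv=cv2.cvtColor(im[n],cv2.COLOR_BGR2HSV)
    m=((hsv[...,0]>5)&(hsv[...,0]<28)&(hsv[...,1]>60)&(hsv[...,2]>90)).astype(float)
    k=np.zeros_like(m);k[t:b,l:r]=m[t:b,l:r];M[n]=k;print(n,k.sum())
WB=lambda v:(R.from_euler("z",v[2]).apply(BLK[:, :]*1+0)+[v[0],v[1],0])
def cost(v):
    return sum(np.abs(hullmask(WB(v),n)-M[n]).sum() for n in C)
best=min((minimize(cost,[.437,-.21,y],method="Nelder-Mead",options=dict(initial_simplex=np.array([[.437,-.21,y],[.445,-.21,y],[.437,-.2,y],[.437,-.21,y+.15]]))) for y in(-.3,-.15,0)),key=lambda s:s.fun)
print("block",best.x,best.fun)
d=np.array([.5216,.1042,.0858,-.037])
def draw(n,crop,s):
    l,t,r,b=crop; c=cv2.resize(im[n][t:b,l:r],None,fx=s,fy=s,interpolation=cv2.INTER_CUBIC)
    def pl(P,col):
        cv2.polylines(c,[(((proj(P,n)-[l,t]+.5)*s).astype(int))],True,col,1)
    D=lambda q:np.array(q,float)@Rd(d[3]).T+d[:3]
    pl(D([[-.12,-.05,0],[.24,-.05,0],[.24,.05,0],[-.12,.05,0]]),(255,255,0))
    pl(D([[0,-.02,.016],[0,.064,.016],[-.014,.064,.016],[-.014,-.02,.016]]),(0,255,0))
    pl(D([[-.063,.064,.072],[-.087,.064,.072],[-.087,.064,.01],[-.063,.064,.01]]),(0,0,255))
    w=WB(best.x); pl(w[[0,2,6,4]],(255,0,255)); pl(w[[1,3,7,5]],(255,0,0))
    return c
a=draw("top",(205,130,391,320),3); b=draw("side",(185,140,360,350),2.8)
o=np.zeros((600,800,3),np.uint8); 
a=cv2.resize(a,(400,int(a.shape[0]*400/a.shape[1]))) if a.shape[1]>400 else a
cv2.imwrite("pics/ovt.png",draw("top",(205,130,391,320),3.1)); cv2.imwrite("pics/ovs.png",draw("side",(185,140,360,350),2.8))
E
```

```text
side 2763.0
top 1091.0
block [ 0.44099464 -0.20499246 -0.39255208] 262.6823529411765
```

View pics/ovt.png

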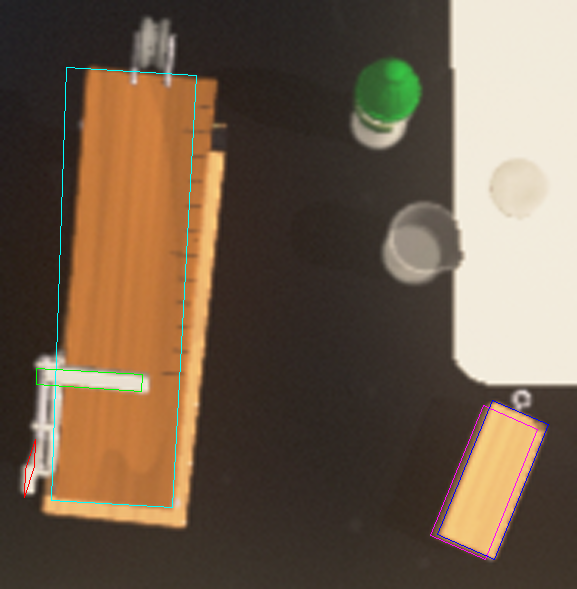

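View pics/ovs.png

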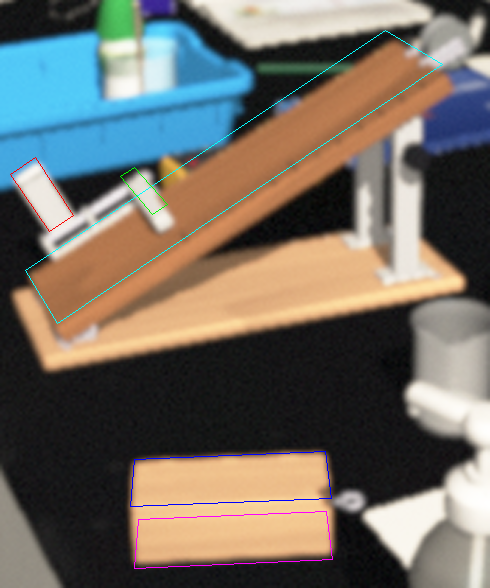

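The block fit is tight in both views (yaw -22.5°). The ramp fit from the network points is about 5 px off: the leaf tip is really at about (148,377–391) in the top overlay. I'll zoom in on the ramp and fit its corners.

```bash
python3 - <<'E'
import cv2,numpy as np
t=cv2.imread("pics/top0.png");s=cv2.imread("pics/side0.png")
def z(i,l,tp,r,b,f):
    c=cv2.resize(i[tp:b,l:r],None,fx=f,fy=f,interpolation=cv2.INTER_CUBIC)
    c=np.clip(c*1.3,0,255).astype(np.uint8)
    for k in range(l-l%10+10,r,10): cv2.line(c,((k-l)*f,0),((k-l)*f,6),(255,255,255),1); cv2.putText(c,str(k),((k-l)*f-8,16),0,.3,(255,255,255))
    for k in range(tp-tp%10+10,b,10): cv2.line(c,(0,(k-tp)*f),(6,(k-tp)*f),(255,255,255),1); cv2.putText(c,str(k),(8,(k-tp)*f+3),0,.3,(255,255,255))
    return c
a=z(t,210,140,285,215,5);b=z(t,210,235,285,310,5)
cv2.imwrite("pics/zt.png",np.hstack([b,a]))
cv2.imwrite("pics/zs.png",z(s,185,145,355,265,4))
E
```

```text
(no output)
```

View pics/zt.png

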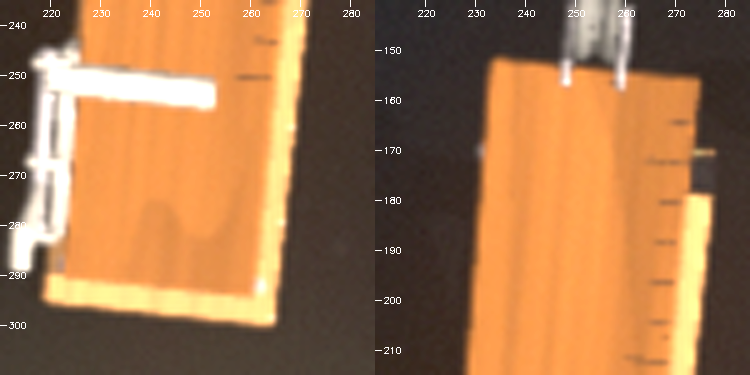

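View pics/zs.png

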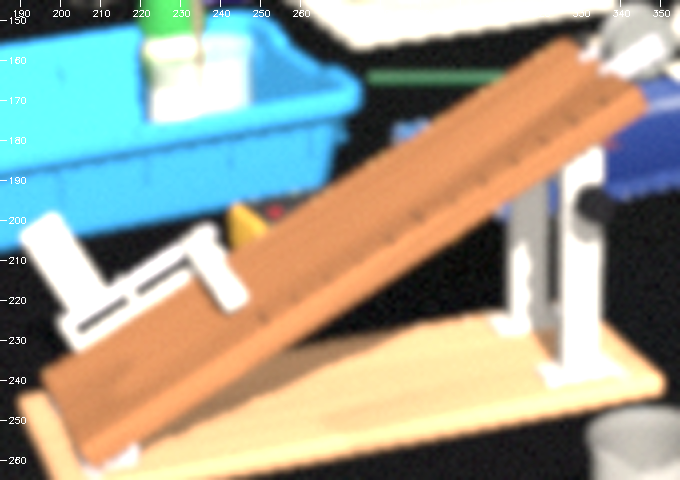

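Top zoom: leaf tip corners at about (253,251) and (253,256.5), lower plank corners at about (219.6,289.4) and (261.2,294.4). Side zoom: leaf tip at about (247,219.5) and (242,223), plank left corners at about (195.5,238) and (327.5,154.5). I'll fit the deck pose to these.

```bash
python3 - <<'E'
from h import *
F=[("top",[0,-.02,.016],(253.2,251.2)),("top",[-.014,-.02,.016],(253,256.6)),
("top",[-.12,.05,0],(219.6,289.4)),("top",[-.12,-.05,0],(261.2,294.4)),("top",[.24,.05,0],(233.4,151.6)),("top",[.24,-.05,0],(275,155.4)),
("side",[-.12,.05,0],(195.5,238.3)),("side",[.24,.05,0],(327.5,154.5)),
("side",[0,-.02,.016],(247,219.5)),("side",[-.014,-.02,.016],(242,223)),
("side",[-.087,.059,.072],(190.5,204.5)),("side",[-.063,.059,.072],(198.8,198.3))]
def f(v):
    return np.concatenate([proj(Rd(v[3])@np.array(l)+v[:3],n)[0]-(np.array(p)-.4) for n,l,p in F])
s=least_squares(f,[.52,.1,.08,-.04],loss="soft_l1");d=s.x;print(d.round(4));print(f(d).reshape(-1,2).round(1))
im={n:cv2.imread(f"pics/{n}0.png") for n in C}
D=lambda q:np.array(q,float)@Rd(d[3]).T+d[:3]
def draw(n,l,t,r,b,sc):
    c=cv2.resize(im[n][t:b,l:r],None,fx=sc,fy=sc,interpolation=cv2.INTER_CUBIC)
    for q,col in (([[-.12,-.05,0],[.24,-.05,0],[.24,.05,0],[-.12,.05,0]],(255,255,0)),([[0,-.02,.016],[0,.064,.016],[-.014,.064,.016],[-.014,-.02,.016]],(0,255,0)),([[-.063,.064,.072],[-.087,.064,.072],[-.087,.064,.01],[-.063,.064,.01]],(0,0,255))):
        cv2.polylines(c,[((proj(D(q),n)-[l,t]+.5)*sc).astype(int)],True,col,1)
    return c
a=draw("top",205,140,285,310,3.4);b=draw("side",185,145,355,265,3)
o=np.zeros((600,800,3),np.uint8);o[:a.shape[0],:a.shape[1]]=a[:600];o[:b.shape[0],285:285+b.shape[1]]=b
cv2.imwrite("pics/ov2.png",o)
E
```

```text
[ 0.5226  0.0982  0.08   -0.084 ]
[[-0.1 -0.1]
 [-0.4 -0.2]
 [ 2.7  0.5]
 [-0.2 -0.3]
 [ 0.1 -0.2]
 [ 0.1  0.4]
 [ 0.4  0.2]
 [-0.4  0.3]
 [-1.1 -3.2]
 [-1.5 -3.2]
 [ 0.8  0.6]
 [ 1.6  1. ]]
```

View pics/ov2.png

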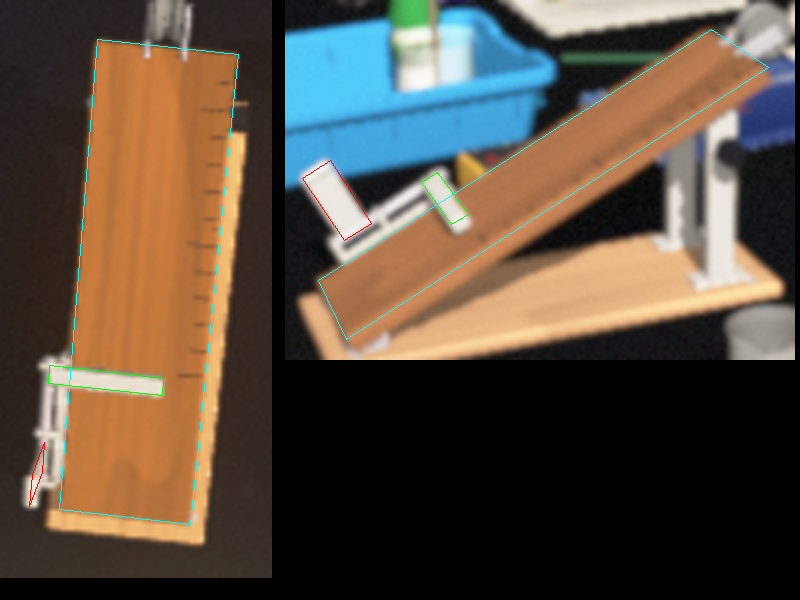

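The overlay now lines up: deck at (0.523, 0.098, 0.080), yaw -4.8°. Next I'll check that every waypoint is reachable, for both half-turn choices.

```bash
cat >> h.py <<'E'
DP=np.array([.5226,.0982,.0800]); DR=Rd(-.084)
BP=np.array([.4410,-.2050,0]); BR=R.from_euler("z",-.3926).as_matrix()
FL={"A":np.diag([1,-1,-1.]),"B":np.diag([-1,1,-1.])}   # tool axes in block/deck axes
rv=lambda M:R.from_matrix(M).as_rotvec()
G=.025                                                   # TCP height above block's underside
dk=lambda p:DP+DR@np.array(p,float)
def corner(th,r,off=.0025):   # lower-left fingertip corner on the paddle's inner face -> TCP in deck frame
    return np.array([-.075,.064+r*np.sin(th)-off*np.cos(th)-.015,.010+r*np.cos(th)+off*np.sin(th)+.017])
E
python3 - <<'E'
from h import *
for o,f in FL.items():
    W=[(BP+[0,0,.2],BR),(BP+[0,0,G],BR),(dk([.07,0,.14]),DR),(dk([.06,0,G]),DR),(dk(corner(0,.045,.02)+[0,0,.08]),DR)]+[(dk(corner(t,.045)),DR) for t in(0,.8,1.57)]
    for p,M in W:
        q=manip.inverse_kinematics(p,rv(M@f)); print(o,p.round(3),None if q is None else np.round(q,2))
E
```

```text
A [ 0.441 -0.205  0.2  ] [-0.6  -0.08  1.92 -0.    1.3   1.37]
A [ 0.441 -0.205  0.025] [-0.6   0.17  2.03 -0.    0.94  1.37]
A [0.524 0.098 0.237] [ 0.08 -0.33  2.12 -0.09  0.9   1.78]
A [0.565 0.095 0.129] [ 0.07 -0.08  2.13 -0.11  0.64  1.79]
A [0.391 0.138 0.184] [ 0.27 -0.64  2.42 -0.19  0.94  2.  ]
A [0.428 0.153 0.112] [ 0.28 -0.36  2.4  -0.25  0.7   2.09]
A [0.436 0.185 0.101] [ 0.37 -0.26  2.35 -0.31  0.67  2.23]
A [0.45  0.199 0.074] [ 0.39 -0.14  2.31 -0.36  0.59  2.31]
B [ 0.441 -0.205  0.2  ] [-0.6  -0.08  1.92  0.    1.3  -1.78]
B [ 0.441 -0.205  0.025] [-0.6   0.17  2.03  0.    0.94 -1.78]
B [0.524 0.098 0.237] [ 0.08 -0.33  2.12 -0.09  0.9  -1.36]
B [0.565 0.095 0.129] [ 0.07 -0.08  2.13 -0.11  0.64 -1.35]
B [0.391 0.138 0.184] [ 0.27 -0.64  2.42 -0.19  0.94 -1.14]
B [0.428 0.153 0.112] [ 0.28 -0.36  2.4  -0.25  0.7  -1.05]
B [0.436 0.185 0.101] [ 0.37 -0.26  2.35 -0.31  0.67 -0.91]
B [0.45  0.199 0.074] [ 0.39 -0.14  2.31 -0.36  0.59 -0.83]
```

```bash
python3 - <<'E'
from h import *
f=FL["B"]; o=rv(BR@f)
manip.move_ptp(BP+[0,0,.25],o)
manip.move_straight(BP+[0,0,.09],rate=.25); manip.move_straight(BP+[0,0,G],rate=.08)
print(manip.read_state()["ft_force"])
gripper_to(.0); s=manip.read_state(); print(s["finger_gap"],s["grasp_force"],s["ft_force"],s["tcp_pos"])
manip.move_straight(BP+[0,0,.22],rate=.15)
s=manip.read_state(); print(s["time_s"],s["finger_gap"],s["grasp_force"],s["ft_force"])
for n in C:
    im=viewer.read_camera(n); cv2.imwrite(f"pics/{n}1.png",im[:,:,::-1])
    e=spotter.pinpoint("block_eye",n); b=spotter.pinpoint("block",n)
    x=s["tcp_pos"]+BR@[.074,0,.024-G]; print(n,[np.round(d["xy"],1) for d in e[:1]],proj(x,n).round(1),[np.round(d["xy"],1) for d in b[:1]],proj(s["tcp_pos"]-[0,0,G],n).round(1))
E
```

```text
[-0.21584719  0.44537427 -0.32095042]
0.04965777135742548 29.966407192587212 [ 0.38109334 -1.50778556  0.02152937] [ 0.44103506 -0.20500012  0.02505747]
7.75 0.04976580241020396 29.969033442657746 [ 0.5254273  -0.34396578 -1.90951159]
side [array([309., 217.])] [[309.8 216.7]] [array([265.1, 230.4])] [[263.6 232. ]]
top [] [[389.3 250.3]] [] [[375.1 281.1]]
```

Grasp is good (gap 49.7 mm, eye where predicted). Now I'll carry the block over, set it down with force checks and slide it to the stop.

```bash
python3 - <<'E'
from h import *
f=FL["B"]; o=rv(DR@f)
manip.move_straight(BP+[0,0,.30],rate=.25)
manip.move_ptp(dk([.07,0,.16]),o)
manip.move_straight(dk([.07,0,G+.012]),rate=.12)
manip.pause(.3)
def F():
    a=[]
    for _ in range(4): a.append(manip.read_state()["ft_force"]); manip.pause(.02)
    return DR.T@np.mean(a,0)
F0=F(); print("F0",F0)
z=G+.012
while z>G-.008:
    z-=.001 if z<G+.006 else .003
    manip.move_straight(dk([.07,0,z]),rate=.05); d=F()-F0
    print(round((z-G)*1e3,1),d.round(1))
    if d[2]>4: break
print(manip.read_state()["time_s"])
E
```

```text
F0 [-1.28319725  0.0737421  -2.29324153]
9.0 [-0.1  0.1  0. ]
6.0 [ 0.  -0.1  0.5]
3.0 [-0.1  0.1  0.2]
2.0 [ 0.1 -0.2 -0.1]
1.0 [-4.2 -2.  12.2]
12.8417
```

```bash
python3 - <<'E'
from h import *
def F():
    a=[]
    for _ in range(4): a.append(manip.read_state()["ft_force"]); manip.pause(.02)
    return DR.T@np.mean(a,0)
F0=np.array([-1.28,.07,-2.29]); z=G+.002
manip.move_straight(dk([.07,0,z]),rate=.05); print(F()-F0)
x=.070
while x>.050:
    x-=.002 if x>.0645 else .0007
    manip.move_straight(dk([x,0,z]),rate=.05); d=F()-F0
    print(round(x*1e3,1),d.round(1))
    if d[0]>4: break
s=manip.read_state(); print(s["time_s"],s["wrist_torque"])
E
```

```text
[ 0.35707867 -0.00451787 -0.09285207]
68.0 [ 0.   0.  -0.3]
66.0 [ 0.2  0.1 -0.1]
64.0 [-0.2 -0.3 -0.1]
63.3 [-0.1 -0.9 -0.3]
62.6 [ 0.2 -0.6  0.1]
61.9 [ 0.  -0.  -0.3]
61.2 [0.4 0.1 0. ]
60.5 [1.  0.1 0.4]
59.8 [ 0.  -0.3 -0.1]
59.1 [-0.  -0.1 -0. ]
58.4 [ 1.9 -0.3 -0.7]
57.7 [ 5.1 -0.8 -1.8]
16.9583 [-0.16619264 -0.5143386  -0.08375681]
```

```bash
python3 - <<'E'
from h import *
def F():
    a=[]
    for _ in range(4): a.append(manip.read_state()["ft_force"]); manip.pause(.02)
    return DR.T@np.mean(a,0)
F0=np.array([-1.28,.07,-2.29]); z=G+.002
while z>G-.003:
    z-=.0003
    manip.move_straight(dk([.0577,0,z]),rate=.05); d=F()-F0
    print(round((z-G)*1e3,1),d.round(1))
    if d[2]>4: break
s=manip.read_state(); print(s["time_s"],s["wrist_torque"])
a=[]
for n in C:
    im=viewer.read_camera(n)[:,:,::-1]; cv2.imwrite(f"pics/{n}2.png",im)
    l,t=(205,215) if n=="top" else (185,150)
    a.append(cv2.resize(im[t:t+90,l:l+90],None,fx=4.4,fy=4.4,interpolation=cv2.INTER_CUBIC))
cv2.imwrite("pics/place.png",np.hstack(a))
E
```

```text
1.7 [ 5.9 -1.5  0.9]
1.4 [ 6.8 -1.4  2.7]
1.1 [ 6.2 -1.8  6. ]
17.9083 [-0.1947533  -0.42520687 -0.17554661]
```

View pics/place.png

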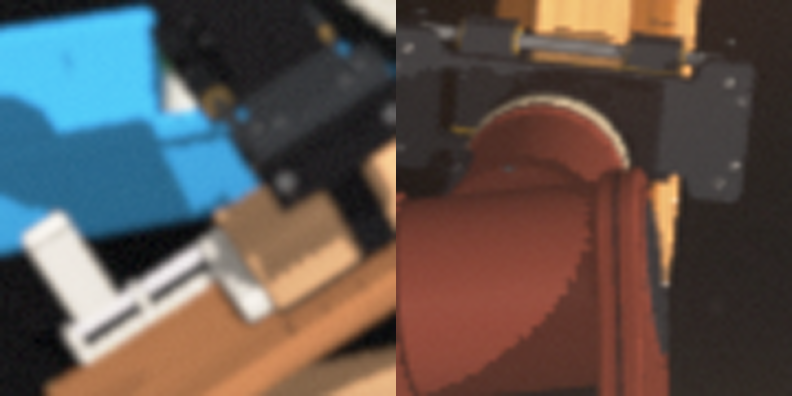

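The side crop shows the block flat on the plank with its plain end on the leaf, held in the jaws. I'll release it, retreat along the normal, and check.

```bash
python3 - <<'E'
from h import *
gripper_to(.066); manip.pause(.2)
manip.move_straight(dk([.0577,0,G+.03]),rate=.08)
manip.move_straight(dk([.0577,0,G+.10]),rate=.2)
manip.move_straight(dk(corner(0,.045,.022)+[0,0,.06]),rate=.25)
gripper_to(0)
s=manip.read_state(); print(s["time_s"],s["finger_gap"],s["ft_force"])
im={n:viewer.read_camera(n)[:,:,::-1].copy() for n in C}
for q in("block","block_eye","paddle_top"):
    print(q,[[np.round(d["xy"],1).tolist() for d in spotter.pinpoint(q,n)[:1]] for n in C])
for n,p in dict(b=[.06,0,0],e=[.134,0,.024],p=[-.075,.064,.072]).items(): print(n,proj(dk(p),"side").round(1),proj(dk(p),"top").round(1))
a=[]
for n,(l,t) in dict(side=(185,140),top=(195,195)).items():
    i=im[n]; cv2.imwrite(f"pics/{n}3.png",i)
    c=cv2.resize(i[t:t+120,l:l+120],None,fx=3.3,fy=3.3,interpolation=cv2.INTER_CUBIC)
    w=BLK@DR.T+dk([.06,0,0])
    for k,col in(([0,2,6,4],(255,0,255)),([1,3,7,5],(255,0,0))): cv2.polylines(c,[((proj(w[k],n)-[l,t]+.5)*3.3).astype(int)],True,col,1)
    a.append(c)
cv2.imwrite("pics/rel.png",np.hstack(a))
E
```

```text
21.7917 0.0004892782073591475 [ 0.83693121  0.45333808 -0.10834122]
block [[[269.0, 204.3]], [[245.6, 226.1]]]
block_eye [[[288.5, 173.2]], [[249.1, 200.6]]]
paddle_top [[[192.9, 202.4]], [[213.8, 286.3]]]
b [[269.  203.4]] [[247.3 224.9]]
e [[292.2 177.2]] [[249.1 198.5]]
p [[195. 201.]] [[213.6 283.8]]
```

View pics/rel.png

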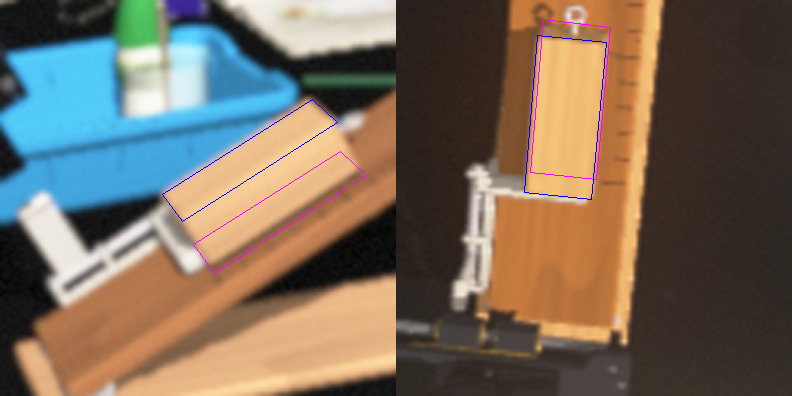

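The block sits on the predicted outline in both views, flat and square to the leaf. The paddle is still up at about (195,201) in the side view. Now I'll flip the stop.

```bash
python3 - <<'E'
from h import *
up=np.array([0,0,.0012])
manip.move_straight(dk(corner(0,.045,.022)+up),rate=.15)
F0=DR.T@manip.read_state()["ft_force"]
for off in(.012,.007,.0035):
    manip.move_straight(dk(corner(0,.045,off)+up),rate=.06); print((DR.T@manip.read_state()["ft_force"]-F0).round(1))
for th in np.linspace(0,1.53,13)[1:]:
    manip.move_straight(dk(corner(th,.045)+up),rate=.06)
    d=DR.T@manip.read_state()["ft_force"]-F0; print(round(th,2),d.round(1))
    if np.linalg.norm(d)>15: print("stop"); break
print(manip.read_state()["time_s"])
for n in C:
    im=viewer.read_camera(n)[:,:,::-1]; cv2.imwrite(f"pics/{n}4.png",im)
    print(n,[(np.round(x["xy"],1).tolist(),round(x["conf"],2)) for x in spotter.pinpoint("paddle_top",n)[:1]],[np.round(x["xy"],1).tolist() for x in spotter.pinpoint("block_eye",n)[:1]])
    for th in(1.2,1.4,1.57,1.75): print(th,proj(dk([-.075,.064+.062*np.sin(th),.01+.062*np.cos(th)]),n).round(1),proj(dk([-.007,.064-.084*np.cos(th),.01+.084*np.sin(th)]),n).round(1))
E
```

```text
[ 0.5  1.5 -0.2]
[0.6 0.4 0.3]
[ 0.2  0.6 -0.3]
0.13 [0.7 1.1 0.2]
0.26 [-0.   0.  -0.3]
0.38 [ 0.5 -0.  -0.9]
0.51 [ 0.5  0.7 -0.5]
0.64 [ 1.3 -0.2 -0.8]
0.76 [0.6 1.  0.7]
0.89 [0.1 0.7 0.4]
1.02 [0.8 0.6 0.1]
1.15 [-0.3  0.3 -0.1]
1.27 [ 0.9  0.4 -0.2]
1.4 [0.7 0.6 0.1]
1.53 [0.1 0.4 0.3]
26.5583
side [([199.0, 213.8], 0.94)] [[289.4, 176.9]]
1.2 [[198.6 205.2]] [[220.5 183.5]]
1.4 [[200.9 208.5]] [[217.8 179.5]]
1.57 [[203.  211.7]] [[216.  177.1]]
1.75 [[205.4 215.4]] [[214.7 175.5]]
top [([191.1, 273.3], 0.52)] [[248.5, 197.5]]
1.2 [[192.9 275. ]] [[227.4 261.3]]
1.4 [[192.5 273.1]] [[220.4 261.2]]
1.57 [[192.9 271.5]] [[214.3 260.7]]
1.75 [[194.1 269.9]] [[208.  259.9]]
```

```bash
python3 - <<'E'
from h import *
manip.move_straight(dk(corner(1.53,.045)+[-.005,0,.03]),rate=.1)
manip.move_straight(dk(corner(1.53,.045)+[-.03,.03,.14]),rate=.2)
print(manip.read_state()["time_s"])
a=[]
for n,(l,t) in dict(side=(185,140),top=(180,190)).items():
    im=viewer.read_camera(n)[:,:,::-1]
    c=cv2.resize(im[t:t+120,l:l+120],None,fx=3.3,fy=3.3,interpolation=cv2.INTER_CUBIC)
    w=BLK@DR.T+dk([.06,0,0])
    cv2.polylines(c,[((proj(w[[1,3,7,5]],n)-[l,t]+.5)*3.3).astype(int)],True,(255,0,0),1)
    for th,col in((1.4,(0,255,255)),(1.57,(0,255,0))):
        cv2.polylines(c,[((proj(np.array([dk([0,.064,.01]),dk([0,.064-.084*np.cos(th),.01+.084*np.sin(th)])]),n)-[l,t]+.5)*3.3).astype(int)],False,col,1)
    a.append(c)
cv2.imwrite("pics/fin.png",np.hstack(a))
E
```

```text
28.0333
```

View pics/fin.png

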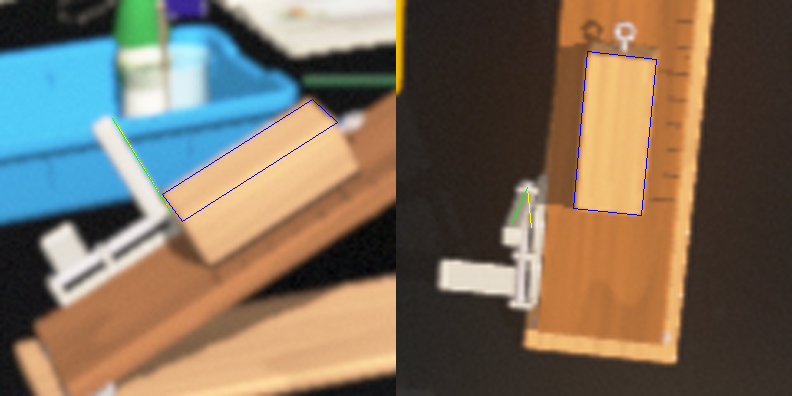

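The leaf stands upright at about 1.57 rad, lined up with the green guide. The block is still exactly on its outline and the gripper is clear, so I'm handing in.

```bash
python3 -c "
from bench import manip
print(manip.job_done())"
```

```text
the job is handed in; nothing more can be done
None
```

The block lies flat and centred on the plank where the stop set it, hook uphill. The stop is flipped to about upright (roughly 1.57 rad), and the job was handed in at about 28 s of the 51 s limit. The arm's route stayed clear of the multimeter, beaker and dropper bottle, though I did not re-measure them afterwards.

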